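# Reset the spring-plunger sleeve on a trailer support leg

### The arm

A 6-joint arm with a two-finger parallel gripper is mounted at the origin on the work surface. World frame = base frame: x ahead of the robot, y to its left, z up, the work surface at z = 0. Lengths are in mm, angles in rad, forces in N, time in s.
With the tool pointing down it reaches from about 275 to 750 mm from the base axis. Payload 10.2 kg.
Tool frame: the origin (TCP) lies at the very end of the fingers, on their centre line; the grasp point (between the pads) lies 19 mm behind it (ctrl.grip_depth is the distance from the TCP to the grasp point, in mm); z points along the fingers, x is the direction in which the jaws open and shut, and the axes are right-handed (so a half turn about z gives the same grasp; the last joint's range is limited). The gripper opens to 85 mm and grips with 20 to 120 N. Pads are 22 mm wide; open, the fingers measure 114 mm over their backs; the gripper's body (76 mm by 85 mm) begins 54 mm behind the grasp point. The pads swing forward as they close: fully open they stand 13 mm farther back than shut.
Start: joints at [-1.445, 0.313, 1.498, -0, 1.331, -0.223], TCP at [179.417, -493.397, 202.694] pointing down, gripper open.
Joint ranges: [-2.94, 2.94], [-0.97, 2.17], [0.19, 2.56], [-1.23, 4.37], [0.02, 3.11], [-2.88, 2.88]. Speed limits (rad/s): [2.39, 2.39, 3.01, 3.14, 3.14, 3.14].

### API

Orientations are given as a unit quaternion [w, x, y, z].
In Python, from rig import ctrl gives the robot as it stands.
- The arm moves only by the tool play_rows, never from a script. Its argument "motion" is a list of rows, each a list of 2 entries, a list of its own where there are three numbers: the shift along the tool's x, y, z in mm, then the turn, a rotation vector about the tool's x, y, z in degrees. A call has 1 to 20 rows; each row shifts and turns the commanded pose from where the row before left it, along the tool's axes as they then stand; what a row does not reach is not made up. A row lasts 1/12 s, in which the tool goes at most 41.7 mm and 7.16 degrees, less where a joint would pass 70% of its speed; a pose out of reach is approached as far as the arm can. A call with a gripper value outside its range is refused whole. "fingers" is the finger opening in mm, from 0 to 85.4, set as the call begins (left out, the last holds). The fingers move at their own pace and stop on an object; "squeeze" is the grip in N (left out, the last holds). Time passes only in rows, so rows that do not move let the fingers close. It gives the time, the measured TCP pose, the force and the opening at its end, in the units of the state.
- ctrl.sense(): the state, without advancing time (a new reading comes with each control period).
- ctrl.capture(name): name is "scene" or "top" or "wrist"; returns the picture (384x512x3 uint8, red, green, blue); there is no depth.
- ctrl.get_calibration(name): a dict with "K" (3x3 intrinsics, pixels), "k1" (the pictures are not rectified: a ray, as slopes to the right and down, at radius r is drawn at 1 + k1 r^2 times it, then the intrinsics apply), "R" (3x3) and "t" (3): a world point X has camera coordinates R X + t; the wrist camera has in their place "tool_from_camera" (4x4, takes a point from camera to tool coordinates, whose origin is the TCP and whose axes are the tool frame's). Camera axes: x right, y down, z forward; pixel columns grow to the right and rows downward; lengths in mm; the calibration is good to about 2 mm. A picture is of the moment at which its call begins: read the wrist's pose just before it. get_calibration takes no time and is no camera call.
- ctrl.finish_job(): hands the job in, once; it reports no verdict.
Trained networks look in the newest picture that a camera, given by its name, has taken for a name from the list of things; names that differ only in an ending like _2 or _b are one class to them, and where a whole thing is asked for, a point or a joint stands for the part that bears it (a point fixed in the world has none). Each returns a list of dicts, best first, with "p" (0 to 1); they miss things now and then, are a little off and sometimes report something else, mostly with a low value. They report only what shows in the picture. A call takes as long as a camera call.
- ctrl.spot_in(camera, name): "position" ([column, row] as shares, 0 to 1, of the picture: columns of its width, rows of its height, amid what is visible of it).
The state is a dict: "time_s": time; "joints": joint angles; "dq": joint speeds; "tau": joint torques, N m; "eef_pos": TCP position; "ee_rot": TCP orientation; "force": force on the tool from outside, world axes, zero at the start; "wrist_torque": the same for the moment, N m; "grip_width": opening from 0.0 (shut) to 1.0 (fully open).
Only numpy, scipy, OpenCV 4.12 (cv2) and the standard library are available. Lean on these libraries where they do the work, as an engineer would, in place of code of your own. Each camera call takes 0.05 s, during which the arm holds its last target. There are 200 camera calls.

### The job

Move the mounting sleeve along the clamped trailer support leg to the hole marked by the tall ball-headed setting peg: pull the spring plunger up clear of its hole, slide the sleeve across, and let the plunger drop fully home in the hole beside the peg. The holes are hand-drilled, so feel for the drop; do not force the sleeve against the plunger while its pin is caught in a hole, do not press the pin hard on the leg, and leave the other things on the bench where they are.

Things in the scene. Friction and masses are not known exactly. Their poses are not given: they have to be found in the camera images.
- cradle: Fixed grey base plate 210 x 400 x 12 mm holding the leg in two end clamps (at y = +-172 mm, 76 mm high). Origin: centre of its underside, on the table. Its y axis runs along the leg and is the sleeve's line of travel; z is up. All heights told here are above its underside. At x = +75 mm an aluminium rail (26 mm wide, top at 32 mm) carries the peg and three flat plugs (20 mm discs, 5 mm high).
- leg: Trailer support leg: 40 mm square steel tube, 420 mm long, lying fixed along the cradle's y axis at x = 0, top face at 64 mm, an 80 mm square foot plate at its +y end. Same frame as the cradle. Hand-drilled upright holes, 12 mm across, go through its 10 mm top wall. Neither the pin nor anything else may load it with more than 40 N.
- middle_hole (a point): Mouth of the middle hole (cradle x = 0, y = 0, height 64 mm), where the sleeve starts locked. Two more holes lie to each side of it along the leg, nominally 45 and 90 mm away, but each up to 5 mm off that.
- peg: Setting peg: steel pin 12 mm thick with an 18 mm ball head, 51 mm tall, fixed on the rail beside the wanted hole, one of the four holes off the middle (flat plugs stand beside the other three). Origin: centre of its foot, at height 32 mm; axes parallel to the cradle's. Along the cradle's y it stands within 6 mm of the true centre of the wanted hole.
- knob (a point): Centre of the plunger's black knob, an upright cylinder 30 mm across and 28 mm tall, on the pin's axis (cradle x = 0). Plunger home: the knob spans heights 90 to 118 mm, this point is at 104 mm. It moves with the sleeve and plunger. Below it a steel boss 24 mm across stands on the sleeve (heights 72 to 86 mm). Can be gripped from above, from any side.
- plunger (a joint): Height of the spring plunger, m: 0 = pin home, 10 mm deep in a hole; about 0.010 = its end rests on the leg's top between holes; above 0.010 = clear of the leg; stop at 0.017. The spring pulls it down with 6 N at 0, 10 N at the stop. The pin is 10 mm thick with a flat end: it drops only within about 1 mm of a hole's centre, and then blocks the sleeve.
- sleeve (a joint): Place of the sleeve along the cradle's +y, m: 0 at the middle hole, range -0.100 to 0.100. Dark 56 mm square tube, 70 mm long, top at 72 mm, with a 110 mm long flange on its -x side (35 mm from the leg's centre line). About 0.7 kg; stays where it is left: friction about 3 N, some 3 N more while the pin rubs on the leg. It can be pushed along by the knob.
- washer: loose flat steel washer, 36 mm across, 5 mm thick, on the cradle's base plate; origin at the centre of its underside
- bush: loose brass bush, 32 mm across, 30 mm tall, standing on the base plate; origin at the centre of its underside
- bolt: loose dark bolt, 60 mm tall, standing on its 28 mm head on the base plate; origin at the centre of its underside
- spanner: loose open spanner lying on the table beyond the cradle; origin under its middle
- can: closed grey can, 70 mm across, 100 mm tall, on the table at the left; origin at the centre of its underside
- hammer: hammer lying on the table at the right; origin under its middle
- offcut: offcut of 40 mm square steel tube, standing 120 mm tall on the table at the left; origin at the centre of its underside

How it is judged (in metres and radians):
On the way, in this order (a step that is already met when the one before it is completed fails the run):
1. the plunger is pulled up clear of its hole with the sleeve still at the middle hole (value of joint plunger above 0.0103 m and value of joint sleeve between -0.02 and 0.02 m), for 0.05 s.
2. the sleeve is brought beside the setting peg (within 20 mm along the leg) with its plunger out of the holes (value of joint plunger above 0.007 m and y of knob in the frame of peg between -0.02 and 0.02 m), for 0.05 s.
At the end, for the whole second after the job is handed in: the plunger is home (within 2 mm of fully down) in the hole beside the setting peg (its axis within 10 mm of the peg along the leg), with the sleeve at rest (value of joint plunger below 0.002 m and y of knob in the frame of peg between -0.01 and 0.01 m and velocity of joint sleeve between -0.005 and 0.005 m/s); the robot touches nothing.
It fails at once if the leg is loaded with more than 40 N (pin forced against a hole's edge or pressed on the leg) (contact force between leg and anything else above 40 N).
It fails at once if one of the loose bystanders (washer, bush, bolt, spanner, can, hammer, offcut) is moved more than 20 mm (distance of any of washer, bush, bolt, spanner, can, hammer, offcut from where it was at the start of the episode above 0.02 m).
It also fails if it takes over 35 s, if anything falls off the work surface, if the arm or the gripper's body presses on something with over 40 N, if the wrist force passes 120 N, or if a joint passes its speed limit or range.

## Working session

There is one attempt and no reset: what is moved stays moved. The work goes in short steps, Python scripts to look and compute and a tool call to move; the robot and the scene stay as the last step left them, time stands still between calls to the robot, and variables do not carry over. Pictures are saved under pics/ and viewed, about 8 in all and at most 12, crops included, and the job is handed in when it is done.

Besides the shell and the picture viewer there is one more tool, called after "Emit:" as a command line: name --argument value ..., lists and objects as JSON in quotes. play_rows: Moves the arm, as the interface text tells. Its arguments: {"type":"object","properties":{"motion":{"type":"array"},"fingers":{"type":"number"},"squeeze":{"type":"number"}},"required":["motion"]}

```bash
mkdir -p pics; cat > h.py <<'E'
import numpy as np,cv2
from rig import ctrl
def snap(c,f=None):
    im=np.asarray(ctrl.capture(c))
    if f: cv2.imwrite('pics/'+f,im[:,:,::-1])
    return im
def cam(c):
    k=ctrl.get_calibration(c)
    return k
def undist(k,px):
    K=np.array(k['K']);s=np.array([(px[0]-K[0,2])/K[0,0],(px[1]-K[1,2])/K[1,1]])
    u=s.copy()
    for _ in range(20): u=s/(1+k['k1']*(u@u))
    return u
def rayz(c,px,z):
    k=cam(c);u=undist(k,px);R=np.array(k['R']);t=np.array(k['t'])
    d=R.T@np.array([u[0],u[1],1]);o=-R.T@t
    return o+d*(z-o[2])/d[2]
E
python3 - <<'E'
from h import *
s=ctrl.sense();print(s)
a=snap('scene','s1.png');b=snap('top','t1.png')
cv2.imwrite('pics/both.png',cv2.resize(np.vstack([a,b])[:,:,::-1],None,fx=.78,fy=.78))
for c in('scene','top'):
  for n in('knob','peg','cradle','leg','sleeve','washer','bush','bolt'):
    r=ctrl.spot_in(c,n)[:2]
    print(c,n,[(np.round(np.array(q['position'])*[512,384],1).tolist(),round(q['p'],2)) for q in r])
print(cam('wrist'))
E
```

```text
{'time_s': 0.0, 'joints': array([-1.44540895e+00,  3.13459891e-01,  1.49843779e+00,  3.86828828e-06,
        1.33103129e+00, -2.23405024e-01]), 'dq': array([ 1.01622528e-03, -5.87208444e-05,  4.52058988e-04,  6.22695968e-04,
       -2.01378366e-03, -2.92602927e-04]), 'tau': array([-1.05262712e-03, -4.12266040e+01, -2.59744942e+01, -2.77048666e-04,
        4.00652571e-03,  9.53690119e-06]), 'eef_pos': array([ 179.3740765 , -493.08535134,  202.12978494]), 'ee_rot': array([-4.96300963e-04,  8.19073166e-01, -5.73688681e-01, -4.47356549e-04]), 'force': array([ 0.90573899,  0.48367084, -0.17242066]), 'wrist_torque': array([0.00750559, 0.01939735, 0.00235522]), 'grip_width': 0.9951952511863268}
scene knob [([239.5, 198.7], 0.64)]
scene peg []
scene cradle [([245.7, 224.7], 0.61)]
scene leg [([258.0, 227.7], 0.56)]
scene sleeve []
scene washer [([287.7, 224.1], 0.55)]
scene bush [([251.8, 192.0], 0.55)]
scene bolt [([257.6, 268.3], 0.59)]
top knob [([262.2, 177.3], 0.48)]
top peg [([255.9, 158.6], 0.57)]
top cradle [([259.0, 183.1], 0.61)]
top leg [([244.8, 176.9], 0.75)]
top sleeve [([257.5, 184.3], 0.68), ([123.4, 197.0], 0.68)]
top washer [([221.5, 189.1], 0.42)]
top bush [([267.9, 208.8], 0.59)]
top bolt [([226.4, 147.4], 0.46)]
{'K': array([[280.47903085,   0.        , 252.80785494],
       [  0.        , 280.47903085, 195.13309956],
       [  0.        ,   0.        ,   1.        ]]), 'k1': 0.0029809145210478206, 'tool_from_camera': array([[ 9.99999977e-01, -2.02155772e-04, -7.40646212e-05,
         1.17692341e+00],
       [ 2.14744104e-04,  9.61180816e-01,  2.75919178e-01,
        -6.80373553e+01],
       [ 1.54108386e-05, -2.75919187e-01,  9.61180837e-01,
        -1.70702498e+02],
       [ 0.00000000e+00,  0.00000000e+00,  0.00000000e+00,
         1.00000000e+00]])}
```

View pics/both.png

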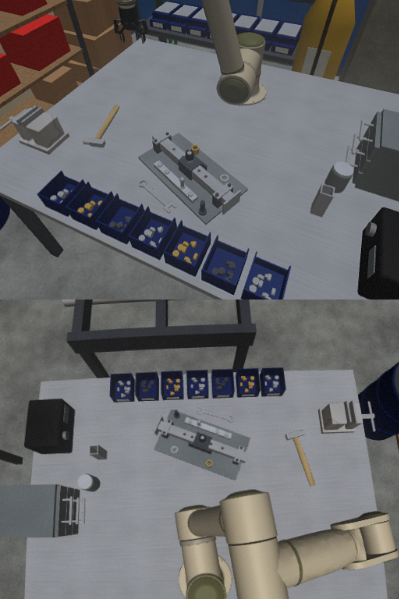

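The cradle sits at the centre of the top view (about 258,183), turned about 20°. The details are too small at this scale, so I'll enlarge both views.

```bash
python3 - <<'E'
from h import *
a=cv2.imread('pics/s1.png');b=cv2.imread('pics/t1.png')
A=cv2.resize(a[160:284,170:320],(726,600),interpolation=cv2.INTER_CUBIC)
B=cv2.resize(b[130:240,190:330],(764,600),interpolation=cv2.INTER_CUBIC)
cv2.imwrite('pics/cropA.png',A);cv2.imwrite('pics/cropB.png',B)
for n,px,z in(('knob',(262.2,177.3),104),('cradle',(259,183.1),12),('peg',(255.9,158.6),70),('leg',(244.8,176.9),64),('bush',(267.9,208.8),27),('bolt',(226.4,147.4),50),('washer',(221.5,189.1),17)):
  print(n,rayz('top',px,z).round(1))
print('knob s',rayz('scene',(239.5,198.7),104).round(1))
E
```

```text
knob [592.4 -24.2 104. ]
cradle [595.8 -14.   12. ]
peg [670.   -5.9  70. ]
leg [606.9  35.2  64. ]
bush [498.  -41.2  27. ]
bolt [722.8  98.1  50. ]
washer [577.7 121.1  17. ]
knob s [593.5 -20.6 104. ]
```

View pics/cropB.png

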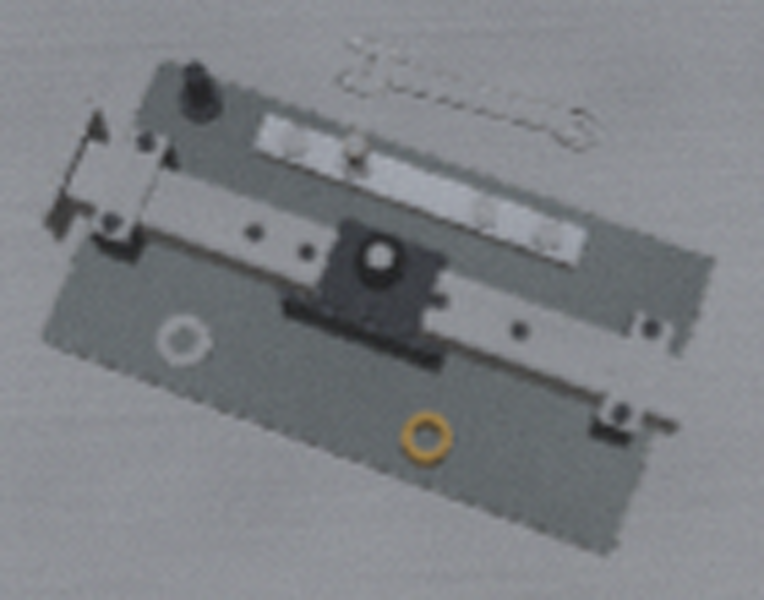

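View pics/cropA.png

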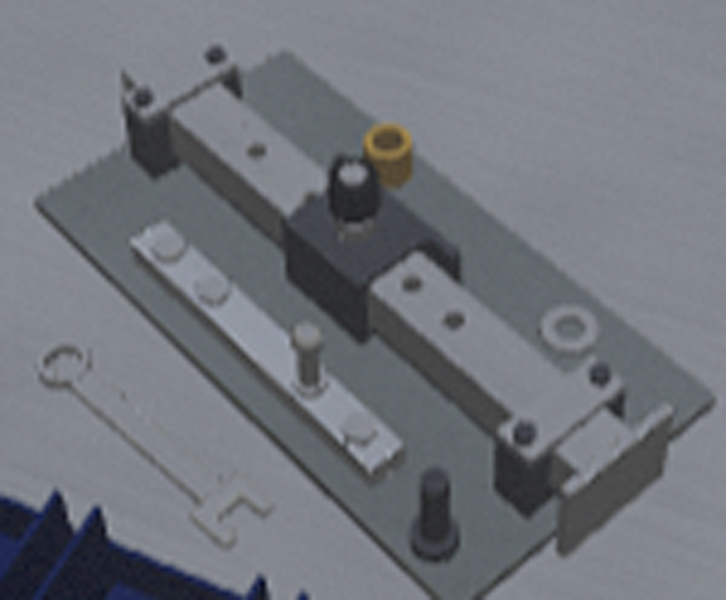

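The peg stands on the foot-plate (+y) side, beside the inner hole at about +45. The visible holes in the top crop are at (307,252), (255,232), (440,300) and (520,331), and the peg ball is at (355,148).

```bash
python3 - <<'E'
from h import *
f=lambda x,y:(190+x/5.457-.4,130+y/5.4545-.4)
P={}
for n,p,z in(('c1',(163,62),12),('c2',(714,258),12),('c3',(612,553),12),('c4',(45,343),12),('h45',(307,252),62),('h90',(255,232),62),('hm45',(440,300),62),('hm90',(520,331),62),('pegball',(356,146),74),('knobtop',(379,257),118)):
  P[n]=rayz('top',f(*p),z);print(n,P[n].round(1))
c=sum(P['c%d'%i] for i in(1,2,3,4))/4
y=P['h90']-P['hm90'];yaw=np.arctan2(-y[0],y[1]);print('c',c,'yaw holes',yaw)
for a,b in(('c1','c2'),('c4','c3')):
  d=P[a]-P[b];print(np.arctan2(-d[0],d[1]),np.linalg.norm(d))
yv=np.array([-np.sin(yaw),np.cos(yaw),0]);xv=np.array([np.cos(yaw),np.sin(yaw),0])
for n in P: print(n,((P[n]-c)@xv).round(1),((P[n]-c)@yv).round(1))
s=ctrl.sense();w,x,yq,z=s['ee_rot'];from scipy.spatial.transform import Rotation as R
print(R.from_quat([x,yq,z,w]).as_matrix().round(3))
g=lambda x,y:(170+x/4.84-.4,160+y/4.84-.4)
for n,p,z in(('h45',(412,284),62),('h90',(455,320),62),('hm90',(257,150),62),('pegball',(307,333),74),('knobtop',(352,175),118)):
  q=rayz('scene',g(*p),z);print('scene',n,q.round(1),((q-c)@xv).round(1),((q-c)@yv).round(1))
E
```

```text
c1 [762.8 126.2  12. ]
c2 [ 610.3 -237.4   12. ]
c3 [ 417.2 -156.7   12. ]
c4 [569.7 206.8  12. ]
h45 [611.2  31.4  62. ]
h90 [625.8  64.3  62. ]
hm45 [576.4 -51.9  62. ]
hm90 [ 554.2 -101.5   62. ]
pegball [677.1  -2.4  74. ]
knobtop [591.  -13.5 118. ]
c [590.00242623 -15.26304354  12.        ] yaw holes -0.4076181472716984
-0.397082303091591 394.2807962114745
-0.39708413810397347 394.2015877521444
c1 102.5 198.4
c2 106.7 -195.9
c3 -102.5 -198.3
c4 -106.7 195.9
h45 1.0 51.3
h90 1.3 87.2
hm45 2.0 -39.1
hm90 1.3 -93.4
pegball 74.9 46.3
knobtop 0.3 2.0
[[ 0.342 -0.94   0.   ]
 [-0.94  -0.342 -0.   ]
 [ 0.    -0.    -1.   ]]
scene h45 [609.   33.1  62. ] -1.7 51.9
scene h90 [622.8  66.5  62. ] -2.3 88.1
scene hm90 [551.4 -99.7  62. ] -2.0 -92.8
scene pegball [674.1  -1.5  74. ] 71.7 46.0
scene knobtop [591.6 -12.2 118. ] 0.2 3.4
```

Emit:
play_rows --motion '[[[-19.4,-34.5,1.5],[0,0,0]],[[-19.4,-34.5,1.5],[0,0,0]],[[-19.4,-34.5,1.5],[0,0,0]],[[-19.4,-34.5,1.5],[0,0,0]],[[-19.4,-34.5,1.5],[0,0,0]],[[-19.4,-34.5,1.5],[0,0,0]],[[-19.4,-34.5,1.5],[0,0,0]],[[-19.4,-34.5,1.5],[0,0,0]],[[-19.4,-34.5,1.5],[0,0,0]],[[-19.4,-34.5,1.5],[0,0,0]],[[-19.4,-34.5,1.5],[0,0,0]],[[-19.4,-34.5,1.5],[0,0,0]],[[-19.4,-34.5,1.5],[0,0,0]],[[-19.4,-34.5,1.5],[0,0,0]],[[-19.4,-34.5,1.5],[0,0,0]],[[-19.4,-34.5,1.5],[0,0,0]],[[0,0,0],[0,0,7.1]],[[0,0,0],[0,0,7.1]],[[0,0,0],[0,0,7.1]],[[0,0,0],[0,0,7.1]]]' --fingers 70

```text
time_s: 2.57
eef_pos: [592.2, -12.7, 178.5]
ee_rot: [-0.0, -0.651, 0.759, 0.0]
force: [0.3, 0.9, 0.4]
grip_width: 0.819
```

Emit:
play_rows --motion '[[[0,0,0],[0,0,7.1]],[[0,0,0],[0,0,7.1]],[[0,0,0],[0,0,0]],[[0,0,0],[0,0,0]]]'

```text
time_s: 2.9
eef_pos: [592.1, -13.0, 178.6]
ee_rot: [-0.0, -0.556, 0.831, 0.0]
force: [-0.5, 0.0, 0.2]
grip_width: 0.819
```

```bash
cat >> h.py <<'E'
from scipy.spatial.transform import Rotation as Rn
def pose():
    s=ctrl.sense();w,x,y,z=s['ee_rot'];return s,Rn.from_quat([x,y,z,w]).as_matrix(),np.array(s['eef_pos'])
def wray(px,z,Rt,p):
    k=cam('wrist');T=np.array(k['tool_from_camera']);u=undist(k,px)
    d=Rt@T[:3,:3]@np.array([u[0],u[1],1]);o=Rt@T[:3,3]+p
    return o+d*(z-o[2])/d[2]
E
python3 - <<'E'
from h import *
s,Rt,p=pose();print(s['time_s'],p,Rt.round(3),s['joints'])
im=snap('wrist','w1.png')
for n,z in(('knob',104),('peg',60),('sleeve',72)):
  for q in ctrl.spot_in('wrist',n)[:2]:
    px=np.array(q['position'])*[512,384];print(n,px,q['p'],wray(px,z,Rt,p).round(1))
E
```

```text
2.9 [592.09295348 -13.0274173  178.63348941] [[-0.381 -0.925 -0.   ]
 [-0.925  0.381  0.   ]
 [ 0.     0.    -1.   ]] [-2.19650853e-01  4.79440162e-01  1.32026665e+00 -1.42709215e-05
  1.34200011e+00  1.74209952e+00]
knob [251.0848 198.9888] 0.75 [587.5 -11.8 104. ]
peg [206.7968 109.5168] 0.8 [677.1  -1.4  60. ]
peg [246.784  166.5024] 0.3 [609.7 -15.9  60. ]
sleeve [252.9792 188.5056] 0.65 [588.2 -14.   72. ]
```

View pics/w1.png

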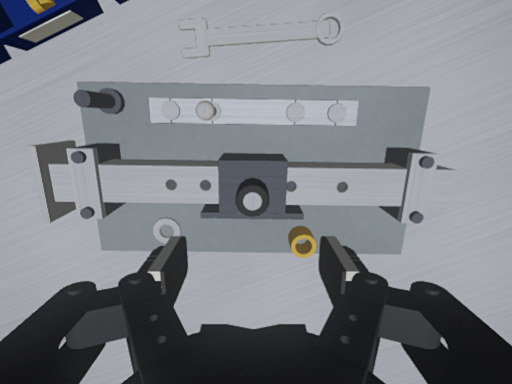

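Wrist view: knob top at (252,201), holes at (171,184), (205,185), (291,186) and (342,187), peg ball at (206,110). The jaws sit symmetrically across the knob, along the leg.

```bash
python3 - <<'E'
from h import *
s,Rt,p=pose()
W=lambda px,z:Rt.T@(wray(px,z,Rt,p)-p)
for n,px,z in(('knobtop',(252.3,201),118),('h45',(205.3,185),63),('h90',(171,184.5),63),('hm45',(291,186.5),63),('hm90',(342.3,187.3),63),('peg',(206,110.5),74)):print(n,W(px,z).round(1),wray(px,z,Rt,p).round(1))
im=cv2.imread('pics/w1.png',0)
cv2.imwrite('pics/w1c.png',cv2.resize(im[150:225,140:370],(800,261),interpolation=cv2.INTER_CUBIC))
E
```

```text
knobtop [ 1.7  2.3 60.7] [589.3 -13.8 118. ]
h45 [-47.8   1.8 115.7] [608.7  31.8  63. ]
h90 [-83.8   1.2 115.7] [623.   64.8  63. ]
hm45 [ 42.4   3.4 115.7] [572.7 -50.9  63. ]
hm90 [ 96.5   4.3 115.7] [ 551.2 -100.5   63. ]
peg [-41.8 -73.1 104.7] [675.6  -2.4  74. ]
```

View pics/w1c.png

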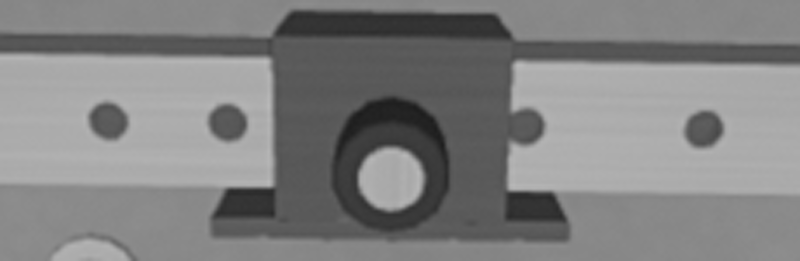

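Emit:
play_rows --motion '[[[1.7,2.3,0],[0,0,1]],[[0,0,24],[0,0,0]],[[0,0,24],[0,0,0]],[[0,0,24],[0,0,0]],[[0,0,22],[0,0,0]],[[0,0,0],[0,0,0]],[[0,0,0],[0,0,0]]]' --fingers 50 --squeeze 20

```text
time_s: 3.68
eef_pos: [589.0, -13.7, 84.6]
ee_rot: [-0.001, -0.547, 0.837, 0.001]
force: [0.2, -0.0, 1.0]
grip_width: 0.59
```

```bash
python3 - <<'E'
from h import *
s,Rt,p=pose();print(s['time_s'],p,s['force'],s['grip_width'])
im=snap('wrist','w2.png')
E
```

```text
3.6833 [588.96502588 -13.71429456  84.58247835] [ 0.16939899 -0.00559459  0.97313949] 0.590423600434892
```

View pics/w2.png

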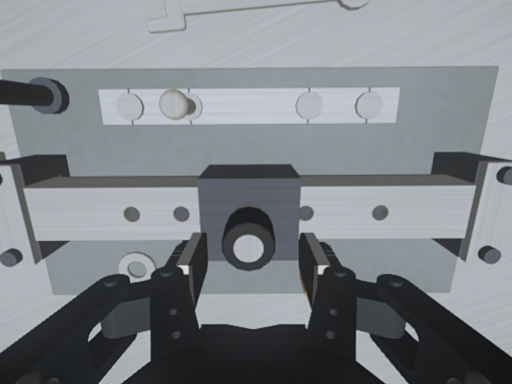

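The knob top is at (248,249), between the pads and slightly left of their mid-line. The leg is level in the image, with the peg ball at (174,103).

```bash
python3 - <<'E'
from h import *
s,Rt,p=pose()
W=lambda px,z:Rt.T@(wray(px,z,Rt,p)-p)
im=cv2.imread('pics/w2.png')
m=(im.min(2)>150).astype(np.uint8);m[:232]=0;m[266:]=0;m[:,:228]=0;m[:,270:]=0
n,l,st,ce=cv2.connectedComponentsWithStats(m);print(st[1:],ce[1:])
for n,px,z in(('knobtop',(248.3,248.5),118),('h45',(181.3,214),63.5),('h90',(131.5,214),63.5),('hm90',(380,213),63.5),('hm45',(305.5,213),63.5),('peg',(174,103),74)):print(n,W(px,z).round(1))
E
```

```text
[[234 235  29  27 626]] [[247.99680511 248.2284345 ]]
knobtop [ -0.3   0.6 -32.1]
h45 [-50.    0.4  22.4]
h90 [-86.4   0.3  22.4]
hm90 [94.9 -0.4 22.3]
hm45 [40.6 -0.4 22.4]
peg [-46.6 -76.3  12. ]
```

Emit:
play_rows --motion '[[[0,0,0],[0,0,0]],[[0,0,0],[0,0,0]],[[0,0,0],[0,0,0]],[[0,0,0],[0,0,0]],[[0,0,0],[0,0,0]],[[0,0,0],[0,0,0]]]' --fingers 20 --squeeze 20

```text
time_s: 4.23
eef_pos: [590.6, -13.1, 86.7]
ee_rot: [0.002, -0.548, 0.837, -0.001]
force: [1.3, 5.8, 5.4]
grip_width: 0.325
```

Emit:
play_rows --motion '[[[0,0,0],[0,0,0]],[[0,0,0],[0,0,0]],[[0,0,0],[0,0,0]]]' --squeeze 30

```text
time_s: 4.48
eef_pos: [590.6, -13.1, 86.8]
ee_rot: [0.002, -0.548, 0.837, -0.001]
force: [1.6, 4.9, 6.8]
grip_width: 0.315
```

Emit:
play_rows --motion '[[[0,0,-6],[0,0,0]],[[0,0,-6],[0,0,0]],[[0,0,-5],[0,0,0]],[[0,0,0],[0,0,0]],[[0,0,0],[0,0,0]]]'

```text
time_s: 4.9
eef_pos: [589.9, -13.8, 101.4]
ee_rot: [0.001, -0.547, 0.837, -0.0]
force: [7.4, 1.0, -9.8]
grip_width: 0.312
```

```bash
python3 - <<'E'
from h import *
s,Rt,p=pose();print(s['time_s'],p,s['force'],s['grip_width'])
im=snap('wrist','w3.png')
E
```

```text
4.9 [589.86148482 -13.75421169 101.43735231] [ 7.44853763  0.99733967 -9.75730321] 0.3120715521797447
```

View pics/w3.png

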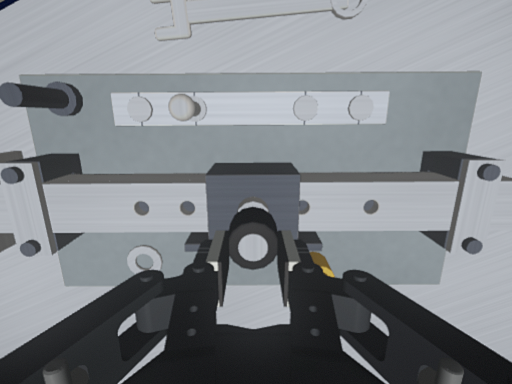

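The knob is up 14.6 mm with 9.8 N of spring load, and the sleeve is still at the middle. Next I slide 46 mm towards the peg.

Emit:
play_rows --motion '[[[-4,0,0],[0,0,0]],[[-8,0,0],[0,0,0]],[[-8,0,0],[0,0,0]],[[-8,0,0],[0,0,0]],[[-8,0,0],[0,0,0]],[[-7,0,0],[0,0,0]],[[-3,0,0],[0,0,0]],[[0,0,0],[0,0,0]],[[0,0,0],[0,0,0]]]'

```text
time_s: 5.7
eef_pos: [607.9, 28.2, 100.9]
ee_rot: [-0.0, -0.547, 0.837, -0.0]
force: [6.1, -0.8, -9.0]
grip_width: 0.307
```

```bash
python3 - <<'E'
from h import *
s,Rt,p=pose();print(s['time_s'],p,s['force'],s['grip_width'])
d=p-np.array([588.96,-13.71,84.58]);print('shift in tool',(Rt.T@d).round(2), 'lat force',(Rt.T@s['force']).round(1))
im=snap('wrist','w4.png')
m=(im.min(2)>140).astype(np.uint8);m[:225]=0;m[275:]=0;m[:,:225]=0;m[:,280:]=0
n,l,st,ce=cv2.connectedComponentsWithStats(m)
for i in range(1,n):
  if st[i,4]>200:print(st[i],ce[i],Rt.T@(wray(ce[i],118+14.6,Rt,p)-p))
E
```

```text
5.7 [607.87127357  28.17488815 100.87732221] [ 6.08947027 -0.82581465 -8.97054512] 0.3074214926094726
shift in tool [-45.95  -0.55 -16.32] lat force [-1.7 -5.9  9. ]
[238 234  30  27 622] [252.69614148 247.23151125] [ 2.10636228e+00  2.59603934e-02 -3.17218359e+01]
[229 258  49  17 365] [252.50136986 269.91232877] [  1.99315936  13.93155576 -31.72354819]
```

View pics/w4.png

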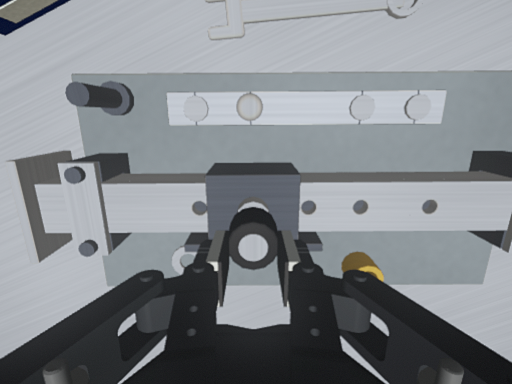

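The slid sleeve carries the knob at (253,247). The peg ball is at (250,106), and the other holes show at (200,208), (309,207), (361,207) and (430,207). I'll work out the remaining distance from the sleeve edges against the holes.

```bash
python3 - <<'E'
from h import *
s,Rt,p=pose()
poses={'w2.png':np.array([588.965,-13.714,84.582]),'w3.png':np.array([589.861,-13.754,101.437]),'w4.png':p}
for f,pp in poses.items():
  g=cv2.imread('pics/'+f,0).astype(float)
  W=lambda px,z:(Rt.T@(wray(px,z,Rt,pp)-pp))
  r={'w2.png':196}.get(f,192)
  row=g[r-4:r+5].mean(0);d=np.abs(np.gradient(row))
  ed=[]
  for lo,hi in((190,225),(285,312)):
    w=d[lo:hi];i=lo+w.argmax();a=np.arange(i-3,i+4);ed.append((a*d[a]).sum()/d[a].sum())
  c=[W((e,r),72)[0] for e in ed]
  # holes: dark blobs in leg band
  b=g[r:r+35]; m=(b<130).astype(np.uint8)
  n,l,st,ce=cv2.connectedComponentsWithStats(m)
  hs=[(round(W((x,y+r),63.5)[0],1),st[i,2:].tolist()) for i,(x,y) in enumerate(ce) if 60<st[i,4]<300 and st[i,2]<20]
  print(f,np.round(ed,1),'sleeve',np.round(c,1),'ctr',np.mean(c).round(2),hs)
E
```

```text
w2.png [197.9 299.9] sleeve [-35.2  34.3] ctr -0.45 [(np.float64(-162.3), [15, 35, 234]), (np.float64(161.5), [14, 35, 222]), (np.float64(94.1), [16, 15, 183]), (np.float64(-85.8), [16, 15, 186]), (np.float64(-49.9), [15, 15, 179])]
w3.png [205.7 299.3] sleeve [-32.7  36.6] ctr 1.98 [(np.float64(-161.3), [13, 35, 198]), (np.float64(161.5), [12, 35, 179]), (np.float64(-49.2), [15, 14, 157]), (np.float64(94.4), [14, 14, 156]), (np.float64(-85.2), [14, 13, 150])]
w4.png [205.5 299.4] sleeve [-32.7  36.6] ctr 1.95 [(np.float64(-115.1), [9, 35, 128]), (np.float64(45.5), [14, 13, 150]), (np.float64(86.0), [15, 14, 153]), (np.float64(139.9), [15, 14, 156])]
```

Two independent references agree that about 5.8 mm remains to the hole centre.

Emit:
play_rows --motion '[[[-2,0,0],[0,0,0]],[[-2,0,0],[0,0,0]],[[-1.8,0,0],[0,0,0]],[[0,0,0],[0,0,0]],[[0,0,2],[0,0,0]],[[0,0,1.5],[0,0,0]],[[0,0,0],[0,0,0]],[[0,0,0],[0,0,0]]]'

```text
time_s: 6.42
eef_pos: [610.0, 33.1, 97.6]
ee_rot: [-0.0, -0.547, 0.837, -0.0]
force: [3.1, -4.8, -9.7]
grip_width: 0.311
```

```bash
python3 - <<'E'
from h import *
s,Rt,p=pose();print(s['time_s'],p,s['force'],s['grip_width'])
g=cv2.cvtColor(snap('wrist','w5.png'),cv2.COLOR_RGB2GRAY).astype(float)
W=lambda px,z:(Rt.T@(wray(px,z,Rt,p)-p))
r=193;row=g[r-4:r+5].mean(0);d=np.abs(np.gradient(row));ed=[]
for lo,hi in((190,225),(285,306)):
    w=d[lo:hi];i=lo+w.argmax();a=np.arange(i-3,i+4);ed.append((a*d[a]).sum()/d[a].sum())
c=[W((e,r),72)[0] for e in ed];print(ed,c,np.mean(c))
m=(g[r:r+35]<130).astype(np.uint8);n,l,st,ce=cv2.connectedComponentsWithStats(m)
print([(round(W((x,y+r),63.5)[0],1),st[i,2:].tolist()) for i,(x,y) in enumerate(ce) if 60<st[i,4]<300 and st[i,2]<20])
E
```

```text
6.4167 [609.98944651  33.10402339  97.62566238] [ 3.09551077 -4.76957907 -9.68743626] 0.31142630848419434
[np.float64(205.14011976047908), np.float64(300.4384615384615)] [np.float64(-32.44202153122336), np.float64(36.79933408650608)] 2.178656277641359
[(np.float64(-109.7), [8, 35, 122]), (np.float64(50.8), [15, 14, 156]), (np.float64(91.3), [14, 13, 150]), (np.float64(145.2), [15, 14, 160])]
```

Emit:
play_rows --motion '[[[-0.8,0,1],[0,0,0]],[[0,0,1],[0,0,0]],[[0,0,1],[0,0,0]],[[0,0,0],[0,0,0]],[[0,0,0],[0,0,0]]]'

```text
time_s: 6.88
eef_pos: [610.3, 33.8, 94.8]
ee_rot: [-0.0, -0.547, 0.837, -0.0]
force: [2.9, -4.4, -8.0]
grip_width: 0.311
```

The spring load is 8 N at a height of about 8 mm, so the pin is below the leg's surface and in the hole without touching. I'll lower it further.

Emit:
play_rows --motion '[[[0,0,1.5],[0,0,0]],[[0,0,1.5],[0,0,0]],[[0,0,1.5],[0,0,0]],[[0,0,1.5],[0,0,0]],[[0,0,0],[0,0,0]],[[0,0,0],[0,0,0]]]'

```text
time_s: 7.38
eef_pos: [610.4, 33.9, 89.0]
ee_rot: [-0.0, -0.547, 0.837, -0.0]
force: [2.1, -4.1, -7.1]
grip_width: 0.316
```

Emit:
play_rows --motion '[[[0,0,1],[0,0,0]],[[0,0,0],[0,0,0]],[[0,0,0],[0,0,0]],[[0,0,0],[0,0,0]],[[0,0,0],[0,0,0]],[[0,0,0],[0,0,0]]]' --fingers 55

```text
time_s: 7.88
eef_pos: [610.4, 34.6, 88.4]
ee_rot: [0.0, -0.547, 0.837, -0.0]
force: [0.1, -1.0, 0.7]
grip_width: 0.647
```

Emit:
play_rows --motion '[[[0,0,-10],[0,0,0]],[[0,0,-25],[0,0,0]],[[0,0,-25],[0,0,0]],[[0,0,-25],[0,0,0]],[[0,0,-15],[0,0,0]],[[0,0,0],[0,0,0]],[[0,0,0],[0,0,0]]]'

```text
time_s: 8.47
eef_pos: [610.5, 34.5, 188.9]
ee_rot: [0.001, -0.547, 0.837, -0.0]
force: [0.0, -0.1, -0.4]
grip_width: 0.641
```

```bash
python3 - <<'E'
from h import *
s,Rt,p=pose();print(s['time_s'],p,s['force'],s['grip_width'])
a=snap('wrist','w6.png');b=snap('scene','s2.png')
B=cv2.resize(b[160:284,170:320],(465,384),interpolation=cv2.INTER_CUBIC)
cv2.imwrite('pics/end.png',cv2.resize(np.hstack([a,B])[:,:,::-1],None,fx=.8,fy=.8))
W=lambda px,z:(Rt.T@(wray(px,z,Rt,p)-p))
g=a.min(2);m=(g>140).astype(np.uint8);m[:,:235]=0;m[:,275:]=0;m[:170]=0;m[240:]=0
n,l,st,ce=cv2.connectedComponentsWithStats(m)
for i in range(1,n):
  if 80<st[i,4]<800: print(st[i],ce[i],W(ce[i],118))
for nm,z in(('knob',104),('peg',70)):
  for q in ctrl.spot_in('wrist',nm)[:1]:print(nm,np.array(q['position'])*[512,384],W(np.array(q['position'])*[512,384],z))
E
```

```text
8.4667 [610.53029427  34.49222154 188.86901099] [ 0.03621929 -0.09095538 -0.41855446] 0.6407258911674578
[245 188  18  17 238] [253.61344538 195.94117647] [ 2.91438016  0.70670891 70.86689555]
knob [251.4944 193.4976] [ 0.95195968  2.35878718 84.865515  ]
peg [253.4912 109.4016] [  2.89468767 -74.32512861 118.9680263 ]
```

View pics/end.png

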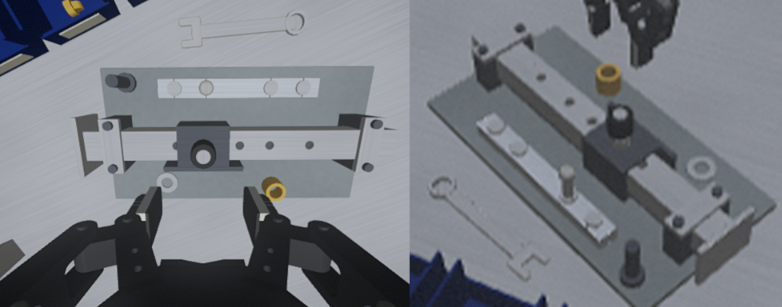

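```bash
python3 - <<'E'
from h import *
def proj(c,X):
  k=cam(c);q=np.array(k['R'])@X+np.array(k['t']);u=q[:2]/q[2];u=u*(1+k['k1']*(u@u));K=k['K'];return np.array([K[0,0]*u[0]+K[0,2],K[1,1]*u[1]+K[1,2]])
P0=np.array([591,-13.2,118]);yv=np.array([.397,.918,0])
a=proj('scene',P0);
for h in(0,2,5,10):print(h,(proj('scene',P0+49.4*yv+[0,0,h])-a).round(2))
def dark(f,lo,x0,x1,y0,y1):
  g=cv2.imread('pics/'+f).astype(int);w=g.min(2)[y0:y1,x0:x1]
  return w
g1=cv2.imread('pics/s1.png',0);g2=cv2.imread('pics/s2.png',0)
c=(243,198);t=g1[188:203,236:250]
T=g1[186:206,235:252]
# template match the knob (upsampled)
up=lambda g:cv2.resize(g,None,fx=6,fy=6,interpolation=cv2.INTER_CUBIC)
r=cv2.matchTemplate(up(g2[170:245,225:290]),up(T[4:16,2:15]),cv2.TM_CCOEFF_NORMED)
_,v,_,l=cv2.minMaxLoc(r);print(v,np.array(l)/6+[225,170]-[237,190])
E
```

```text
0 [11.88  9.95]
2 [11.87  9.47]
5 [11.86  8.73]
10 [11.84  7.5 ]
0.9259852766990662 [11.66666667 10.        ]
```

The knob's shift in the scene view, (11.7, 10.0) px, matches the prediction for a fully home plunger, (11.9, 9.95). At 10 mm high the row shift would be 7.5. I'm handing in.

```bash
python3 -c "
from rig import ctrl
print(ctrl.finish_job())"
```

```text
the job is handed in; nothing more can be done
None
```

The sleeve is now at the hole beside the ball-headed peg, about +49 mm along the leg, and the plunger has dropped home in it. I handed the job in at about 8.6 s; no verdict was reported.

- **Moves:** I gripped the knob with the jaws along the leg, pulled the plunger up 14.6 mm and slid the sleeve across. I corrected twice from the wrist camera, using the sleeve edges against the other holes. Then I lowered the plunger, released it and backed off upward.
- **Drop felt:** the spring load fell from 9.7 to 8.0 to 7.1 N as the plunger went from about 11 to 8 to 2 mm. It went below the leg's surface without touching.
- **Plunger home:** in the scene camera the knob moved (11.7, 10.0) px. The prediction is (11.9, 9.95) px for fully home, and a row shift of about 7.5 px if it were 10 mm up.
- **Alignment:** the last wrist picture puts the knob within about 2 mm of the peg along the leg. The bright disc on top gives about 0 mm and the detector about 2 mm, a small disagreement.
- **Other checks:** the wrist force read 12 N or less at every reading. The bystanders visible in the last pictures looked unmoved, and the gripper was clear with no force on it. I did not recheck the can, hammer or offcut at the end.

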